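# Make up two conveyor roller repair kits at the parts counter

## Task

Make up the two conveyor repair kits in their slotted trays. Wide tray: the bearing lying flat on the rubber pad, the long roller over it, and the bolt standing on its head in the tray's square pocket; narrow tray: the padlock lying flat on the pad and the short roller over it, each roller with both axle ends fully down at the bottom of the slots. Lay the bearing and the padlock in first, because the rollers close off the pads, and leave the air coupling and the oil filter where they stand.

Things in the scene. Friction and masses are not known exactly. Their poses are not given: they have to be found in the camera images.
- wide_tray: the wider of 2 fixed plywood trays; all mm. Origin: underside, below the roller's middle, z up. Board x -123..74, top z 8. 84 mm square black pad centred on the origin, flush. Bolt pocket at the -x end: centre x -94, y 0, floor z 8, 44 square inside, walls 5 thick to z 22; edge lips to z 18. 6 mm aluminium end plates, inner faces y -78 and +78, x -46..46, top z 74: one slot each, see narrow_tray
- narrow_tray: the narrower tray: as wide_tray, but the end plates' inner faces are at y -53 and +53; its pocket stays empty. Slots in the end plates of both trays: at x 0, open at the top, 15 mm wide, bottom at z 44, flaring from z 57 to 40 mm wide at the top, z 74. A seated roller lies along the tray's y with its axis at x 0, z 50, its underside 22 mm above the board
- long_roller: steel conveyor roller: tube 40 mm diameter, 140 mm long, black end caps; 12 mm axle 24 mm proud at each end (188 mm over all), 0.4 kg. Origin at its middle, y along the axle (it can turn about y, so x and z may point anywhere). It starts level on a fixed wooden rest, axis 32 mm above the counter (rest: see short_roller)
- short_roller: as long_roller, but the tube is 90 mm long (138 mm over all), 0.28 kg; on a rest of its own, axis 32 mm up. Each rest: two notched battens 10 mm thick, 52 mm wide, 22 mm high, 34 mm either side of the roller's middle, joined by a strip 3 mm high and 36 mm wide; fingers fit down beside the tube in the 58 mm between the battens
- bearing: ball bearing, a steel ring lying flat: 62 mm outside, 16 mm high, 0.31 kg. Origin at the centre of its underside, z up
- padlock: brass padlock lying flat: 57 mm long along its x, 40 mm wide along its y, 14 mm high, 0.18 kg. Its rectangular body runs from x = -29 to +3 mm and is 40 mm wide; the thin steel shackle is at the +x end. Origin at the centre of its underside, z up
- bolt: grey steel hex bolt standing on its head, shank up: head 28 mm across and 10 mm high, shank 16 mm in diameter, 70 mm high in all, 0.11 kg. Origin at the centre of the head's underside, z up
- air_coupling: bystander: brass air coupling standing on its hex, 26 mm across and 50 mm high. Stands among the stock; leave it. Origin at the centre of its underside, z up
- oil_filter: bystander: white and orange oil filter, 69 mm in diameter, 94 mm high, at the back. Origin at the centre of its underside, z up; leave it
Mind the look-alikes: they are no part of the job. Leave any blue or purple look-alike of the bolt alone.

How it is judged (in metres and radians):
At the end, for the whole second after the job is handed in: Rollers at the slot bottoms (height 3 mm, sideways 5, lengthwise 12, 0.05 rad); bearing flat within 15 mm and padlock within 24 mm of their pads' centres in x and y; bolt upright on the pocket floor, within 13 mm; all at rest; air coupling and oil filter upright within 30 mm of their start (x of long_roller in the frame of wide_tray between -0.005 and 0.005 m and y of long_roller in the frame of wide_tray between -0.012 and 0.012 m and z of long_roller in the frame of wide_tray between 0.047 and 0.053 m and angle between the y axis of long_roller and the y axis of wide_tray, either way round below 0.05 rad and x of short_roller in the frame of narrow_tray between -0.005 and 0.005 m and y of short_roller in the frame of narrow_tray between -0.012 and 0.012 m and z of short_roller in the frame of narrow_tray between 0.047 and 0.053 m and angle between the y axis of short_roller and the y axis of narrow_tray, either way round below 0.05 rad and x of bearing in the frame of wide_tray between -0.015 and 0.015 m and y of bearing in the frame of wide_tray between -0.015 and 0.015 m and z of bearing in the frame of wide_tray between 0.005 and 0.011 m and angle between each of bearing, padlock, bolt's own z axis and vertical below 0.12 rad and x of padlock in the frame of narrow_tray between -0.024 and 0.024 m and y of padlock in the frame of narrow_tray between -0.024 and 0.024 m and z of padlock in the frame of narrow_tray between 0.005 and 0.011 m and x of bolt in the frame of wide_tray between -0.107 and -0.081 m and y of bolt in the frame of wide_tray between -0.013 and 0.013 m and z of bolt in the frame of wide_tray between 0.005 and 0.011 m and linear speed of each of bearing, padlock, bolt, long_roller, short_roller below 0.02 m/s and distance of each of air_coupling, oil_filter from where it was at the start of the episode below 0.03 m and angle between each of air_coupling, oil_filter's own z axis and vertical below 0.15 rad); the robot touches nothing.
It fails at once if the air coupling or the oil filter is pushed more than 30 mm or knocked over (distance of any of air_coupling, oil_filter from where it was at the start of the episode above 0.03 m or angle between any of air_coupling, oil_filter's own z axis and vertical above 0.5 rad).
It also fails if it takes over 122 s, if anything falls off the work surface, if the arm or the gripper's body presses on something with over 40 N, if the wrist force passes 120 N, or if a joint passes its speed limit or range.

## Robot

A 6-joint arm with a two-finger parallel gripper is mounted at the origin on a cart in front of the work surface, level with it; the furniture and walls round the work are solid. World frame = base frame: x ahead of the robot, y to its left, z up, the work surface at z = 0. Lengths are in m, angles in degrees, forces in N, time in s.
With the tool pointing down it reaches from about 0.4 to 0.825 m from the base axis. Payload 7 kg.
Tool frame: the origin (TCP) lies on the centre line of the jaws, within the pads' length; the fingertips stand r.tip_reach ahead of it and the grasp point (between the pads) is the TCP (r.tip_reach is the distance from the TCP to the fingertips, in m); z points along the fingers, y is the line along which they close (so a half turn about z gives the same grasp; the last joint's range is limited). The gripper opens to 88 mm and grips with 3 to 60 N. Pads are 19 mm wide; open, the fingers measure 130 mm over their backs; the gripper's body (78 mm by 193 mm) begins 47 mm behind the grasp point.
Start: joints at [16.507, 20.546, 0.682, 0, -70.136, -16.507], TCP at [0.675, -0, 0.246] pointing down, gripper open.
Joint ranges: [-176.03, 176.03], [-82.01, 121.73], [-58.28, 71.71], [-173.87, 95.51], [-174.79, -0.11], [-173.66, 173.66]. Speed limits (degrees/s): [136.94, 136.94, 172.46, 180, 180, 180].

## Interface

Orientations are given as [roll, pitch, yaw] about the fixed x, y, z axes, in that order (R = Rz(yaw) Ry(pitch) Rx(roll)).
In Python, from plant import sensors, cams, r gives the robot as it stands.
- The arm moves only by the tool drive_tool, never from a script. Its argument "rows" is a list of rows, each an object of numbers: "fingers": the gripper's target within -1 to 1 (fully open at 1, half-way at 0, shut at -1); "x", "y", "z": the shift along the tool's x, y, z in m; "spin": the turn about the tool's z in rad. A call has 1 to 10 rows; each row is the pose to reach, as a shift and turn from the pose commanded when the call began, along the tool's axes at that moment; what a row does not reach only later rows make up. A row lasts 1/8 s, in which the tool goes at most 62.5 mm and 10.7 degrees, less where a joint would pass 70% of its speed; a pose out of reach is approached as far as the arm can. A call with a gripper value outside its range is refused whole. The fingers move at their own pace and stop on an object; "newtons" is the grip in N (left out, the last holds). Time passes only in rows, so rows that repeat a pose let the fingers close. It gives the time, the measured TCP pose, the force, the opening and the grip force at its end, in the units of the state.
- sensors.get_state(): the state, without advancing time (a new reading comes with each control period).
- cams.capture(name): name is "scene" or "side" or "wrist"; returns a dict with "pixels" (400x640x3 uint8, red, green, blue), "intrinsics" (3x3 intrinsics, pixels), "k1" (the pictures are not rectified: a ray, as slopes to the right and down, at radius r is drawn at 1 + k1 r^2 times it, then the intrinsics apply), "eye" and "orientation" of the camera in the world; the wrist camera has in their place "T_tool_cam" (4x4, takes a point from camera to tool coordinates, whose origin is the TCP and whose axes are the flange's). Camera axes: x right, y up, looking along -z (the intrinsics and any distortion apply to the point x, -y, -z); pixel columns grow to the right and rows downward; lengths in m; the calibration is good to about 2 mm. A picture is of the moment at which its call begins: read the wrist's pose just before it. There is no depth.
- r.close_job(): hands the job in; it is judged then, once.
The state is a dict: "time_s": time; "joints": joint angles; "qd": joint speeds; "joint_torque": joint torques, N m; "tcp_pos": TCP position; "eef_rot": TCP orientation; "contact_force": force on the tool from outside, world axes, zero at the start; "moment": the same for the moment, N m; "gripper_width": finger opening in m; "gripper_force": force on a finger pad.
Only numpy, scipy, OpenCV 4.12 (cv2) and the standard library are available. Lean on these libraries where they do the work, as an engineer would, in place of code of your own. Each camera call takes 0.05 s, during which the arm holds its last target. There are 200 camera calls.

## Working session

There is one attempt and no reset: what is moved stays moved. The work goes in short steps, Python scripts to look and compute and a tool call to move; the robot and the scene stay as the last step left them, time stands still between calls to the robot, and variables do not carry over. Pictures are saved under pics/ and viewed, at most 16 in all, crops included, and the job is handed in when it is done.

Besides the shell and the picture viewer there is one more tool, called after "Emit:" by a JSON object that holds its "op" and its "data", one argument or row to a line. drive_tool: Moves the arm, as the interface text tells. Its arguments: {"type":"object","properties":{"rows":{"type":"array"},"newtons":{"type":"number"}},"required":["rows"]}

```bash
mkdir -p pics; ls
python3 - <<'E'
from plant import sensors,cams,r
import cv2,numpy as np
print(sensors.get_state(), r.tip_reach)
for n in ("scene","side","wrist"):
    c=cams.capture(n); cv2.imwrite(f"pics/{n}0.png",c["pixels"][:,:,::-1])
    print(n,{k:np.round(v,4).tolist() for k,v in c.items() if k!="pixels"})
E
```

```text
pics
{'time_s': 0.0, 'joints': array([ 1.65092311e+01,  2.05907449e+01,  6.36308299e-01, -2.07998719e-02,
       -7.01349264e+01, -1.65070048e+01]), 'qd': array([ 0.03176379, -0.01590756,  0.03534581, -0.04140307,  0.04411707,
       -0.06500371]), 'joint_torque': array([-8.00930356e-04, -5.82726967e+01,  2.93058443e+01,  6.99745238e+00,
        6.93249181e-03, -2.06530804e-04]), 'tcp_pos': array([6.74566233e-01, 1.45631111e-05, 2.44647557e-01]), 'eef_rot': array([ 1.79908764e+02, -6.64595842e-03, -9.00048516e+01]), 'contact_force': array([ 0.01427117,  0.15088658, -0.71382008]), 'moment': array([-0.00690981, -0.00329297,  0.05139342]), 'gripper_force': 0.0, 'gripper_width': 0.08744715199621175} 0.019
scene {'intrinsics': [[364.5521, 0.0, 317.7398], [0.0, 364.5521, 202.8406], [0.0, 0.0, 1.0]], 'k1': -0.0823, 'eye': [-0.1184, -0.5404, 0.712], 'orientation': [54.8781, -0.78, -53.4951]}
side {'intrinsics': [[423.9084, 0.0, 320.8973], [0.0, 423.9084, 201.1424], [0.0, 0.0, 1.0]], 'k1': -0.0778, 'eye': [0.3914, 0.913, 0.5858], 'orientation': [60.8972, 0.0249, -168.2859]}
wrist {'intrinsics': [[323.1963, 0.0, 324.3627], [0.0, 323.1963, 197.5032], [0.0, 0.0, 1.0]], 'k1': -0.0503, 'T_tool_cam': [[-0.0007, 0.9628, 0.2701, 0.0719], [1.0, 0.0008, -0.0001, 0.0008], [-0.0003, 0.2701, -0.9628, -0.1386], [0.0, 0.0, 0.0, 1.0]]}
```

View pics/scene0.png

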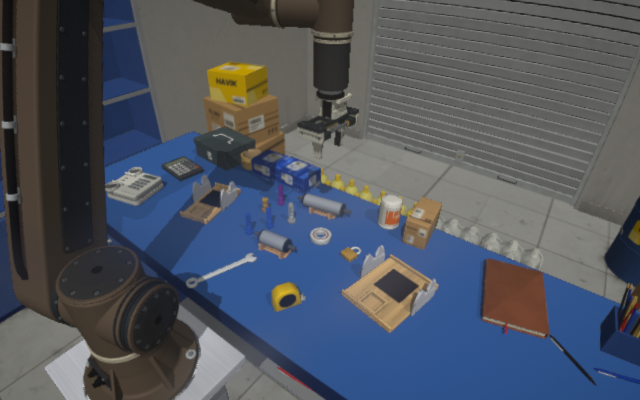

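View pics/side0.png

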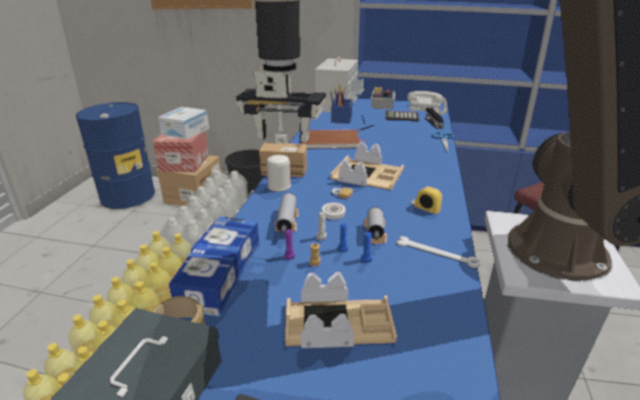

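View pics/wrist0.png

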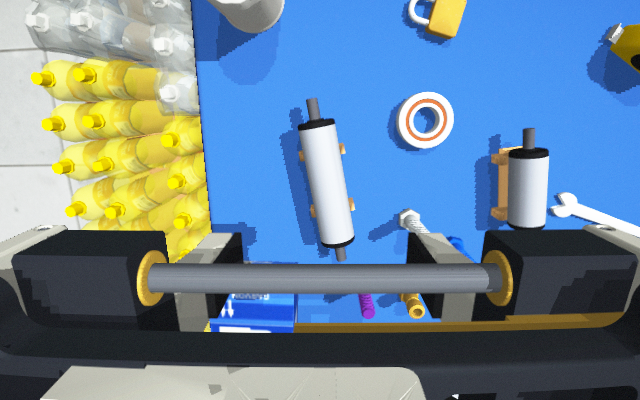

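Scene shows: wide-looking tray at scene (390,290) with pocket to the left, other tray at (210,200); padlock (350,254), bearing (320,236), rollers (323,206) and (276,242), grey bolt (291,213), coupling (265,203). The wrist view shows the long roller (326,184), short roller (528,187), bearing (426,121), and grey bolt (408,218).

```bash
cat > h.py <<'E'
import numpy as np,cv2
from scipy.spatial.transform import Rotation as R
from plant import sensors,cams,r
def pose(c,st=None):
    if "eye" in c: return R.from_euler("xyz",c["orientation"],degrees=True).as_matrix(),np.array(c["eye"])
    Rt=R.from_euler("xyz",st["eef_rot"],degrees=True).as_matrix(); T=np.array(c["T_tool_cam"])
    return Rt@T[:3,:3],Rt@T[:3,3]+st["tcp_pos"]
def world(uv,z,c,P):
    K=np.array(c["intrinsics"]);D=np.array([c["k1"],0,0,0.])
    n=cv2.undistortPoints(np.array([[uv]],float),K,D)[0,0]
    d=P[0]@np.array([n[0],-n[1],-1]); return P[1]+d*(z-P[1][2])/d[2]
def pix(X,c,P):
    K=np.array(c["intrinsics"]);q=(np.atleast_2d(X)-P[1])@P[0]; n=q[:,:2]/-q[:,2:]*[1,-1]
    n=n*(1+c["k1"]*(n**2).sum(1,keepdims=True)); return n*[K[0,0],K[1,1]]+K[:2,2]
def cap(n,f=None):
    st=sensors.get_state(); c=cams.capture(n)
    if f: cv2.imwrite("pics/"+f,c["pixels"][:,:,::-1])
    return c,pose(c,st),st
def crop(c,f,u0,u1,v0,v1,s):
    cv2.imwrite("pics/"+f,cv2.resize(c["pixels"][v0:v1,u0:u1,::-1],None,fx=s,fy=s,interpolation=cv2.INTER_CUBIC))
E
python3 - <<'E'
from h import *
for n,L in dict(wrist=[("long",325,184,.052),("axA",312,100,.036),("axB",341,258,.036),("bear",427,121,.016),("short",528,187,.052),("bolt",405,215,.07),("lock",440,16,.014),("coup",416,312,.05)],
  scene=[("farpocket",195,210,.02),("fartray",207,204,.008),("nearpad",398,287,.008),("nearpocket",371,302,.01),("filter",391,200,.09),("lock",350,254,.01)],side=[("nearsidepad",327,322,.008),("pocket",376,322,.008),("L",286,330,.0),("R",395,325,.0),("plateA",327,346,.0),("plateB",325,300,0),("pad2",360,176,.008),("filt",279,160,.094),("coup",315,245,.05),("bolt",322,214,.07)]).items():
    c,P,st=cap(n)
    for a,u,v,z in L: print(n,a,np.round(world((u,v),z,c,P),3))
E
```

```text
wrist long [0.673 0.006 0.052]
wrist axA [ 0.686 -0.079  0.036]
wrist axB [0.654 0.1   0.036]
wrist bear [ 0.559 -0.057  0.016]
wrist short [0.454 0.009 0.052]
wrist bolt [0.591 0.035 0.07 ]
wrist lock [ 0.552 -0.166  0.014]
wrist coup [0.563 0.165 0.05 ]
scene farpocket [0.405 0.326 0.02 ]
scene fartray [0.46  0.337 0.008]
scene nearpad [ 0.517 -0.337  0.008]
scene nearpocket [ 0.431 -0.307  0.01 ]
scene filter [ 0.745 -0.188  0.09 ]
scene lock [ 0.544 -0.174  0.01 ]
side nearsidepad [0.497 0.347 0.008]
side pocket [0.408 0.329 0.008]
side L [0.569 0.375 0.   ]
side R [0.372 0.322 0.   ]
side plateA [0.488 0.397 0.   ]
side plateB [0.514 0.281 0.   ]
side pad2 [ 0.515 -0.287  0.008]
side filt [ 0.739 -0.167  0.094]
side coup [0.56  0.167 0.05 ]
side bolt [0.564 0.067 0.07 ]
```

Emit:
{"op": "drive_tool", "data": {
  "rows": [
    {"x": 0.23, "y": 0.13, "z": -0.07},
    {"x": 0.23, "y": 0.13, "z": -0.07},
    {"x": 0.23, "y": 0.13, "z": -0.07},
    {"x": 0.23, "y": 0.13, "z": -0.07},
    {"x": 0.23, "y": 0.13, "z": -0.07},
    {"x": 0.23, "y": 0.13, "z": -0.07},
    {"x": 0.23, "y": 0.13, "z": -0.07},
    {"x": 0.23, "y": 0.13, "z": -0.07}
  ]
}}

```text
invalid input
```

Run:
```python
from h import *
c,P,st=cap("wrist","w1.png"); print(st["tcp_pos"],st["eef_rot"],st["qd"].max(),st["time_s"])
```

```text
[ 6.74834670e-01 -6.33885820e-05  2.45237421e-01] [ 1.79966429e+02 -5.43479930e-03 -9.00050874e+01] 0.1298258397606358 0.3
```

View pics/w1.png

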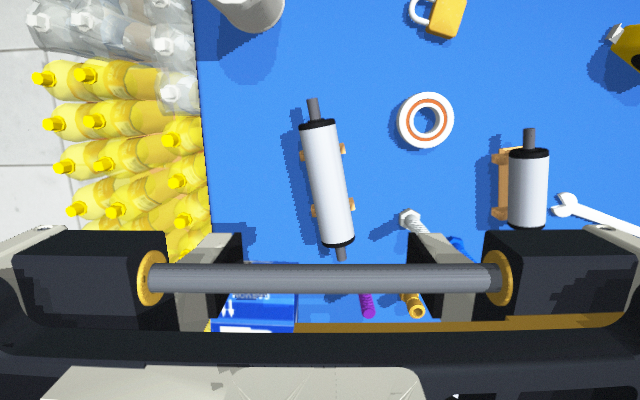

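The picture is unchanged because the move was refused; presumably all five row fields are needed.

Emit:
{"op": "drive_tool", "data": {
  "newtons": 20,
  "rows": [
    {"fingers": 1, "x": 0.23, "y": 0.13, "z": -0.07, "spin": 0},
    {"fingers": 1, "x": 0.23, "y": 0.13, "z": -0.07, "spin": 0},
    {"fingers": 1, "x": 0.23, "y": 0.13, "z": -0.07, "spin": 0},
    {"fingers": 1, "x": 0.23, "y": 0.13, "z": -0.07, "spin": 0},
    {"fingers": 1, "x": 0.23, "y": 0.13, "z": -0.07, "spin": 0},
    {"fingers": 1, "x": 0.23, "y": 0.13, "z": -0.07, "spin": 0},
    {"fingers": 1, "x": 0.23, "y": 0.13, "z": -0.07, "spin": 0},
    {"fingers": 1, "x": 0.23, "y": 0.13, "z": -0.07, "spin": 0}
  ]
}}

```text
time_s: 1.35
tcp_pos: [0.5454, -0.229, 0.3149]
eef_rot: [179.9, 0.0, -89.9]
contact_force: [-0.3, 0.8, 0.1]
gripper_width: 0.0877
gripper_force: 0.0
```

Run:
```python
from h import *
c,P,st=cap("wrist","w2.png"); print(st["tcp_pos"],st["eef_rot"],st["time_s"])
```

```text
[ 0.54543935 -0.22903923  0.31490235] [ 1.79945313e+02  1.42751983e-02 -8.99266764e+01] 1.35
```

View pics/w2.png

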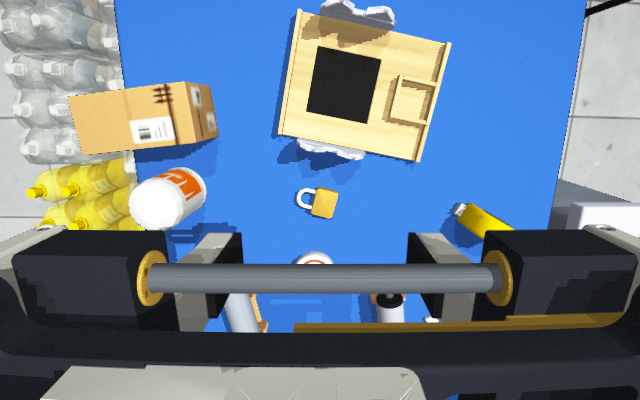

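Wide tray pad corners near (319,46),(381,58),(371,124),(306,112), pocket at (410,100); padlock body (324,204) with shackle to the left; filter (165,195).

Emit:
{"op": "drive_tool", "data": {
  "rows": [
    {"fingers": 1, "x": -0.38, "y": 0.01, "z": 0, "spin": 0},
    {"fingers": 1, "x": -0.38, "y": 0.01, "z": 0, "spin": 0},
    {"fingers": 1, "x": -0.38, "y": 0.01, "z": 0, "spin": 0},
    {"fingers": 1, "x": -0.38, "y": 0.01, "z": 0, "spin": 0},
    {"fingers": 1, "x": -0.38, "y": 0.01, "z": 0, "spin": 0},
    {"fingers": 1, "x": -0.38, "y": 0.01, "z": 0, "spin": 0},
    {"fingers": 1, "x": -0.38, "y": 0.01, "z": 0, "spin": 0},
    {"fingers": 1, "x": -0.38, "y": 0.01, "z": 0, "spin": 0},
    {"fingers": 1, "x": -0.38, "y": 0.01, "z": 0, "spin": 0},
    {"fingers": 1, "x": -0.38, "y": 0.01, "z": 0, "spin": 0}
  ]
}}

```text
time_s: 2.65
tcp_pos: [0.5351, 0.1489, 0.3157]
eef_rot: [-180.0, 0.0, -90.1]
contact_force: [-0.7, 0.7, 0.7]
gripper_width: 0.0875
gripper_force: 0.0
```

Run:
```python
from h import *
import pickle
c,P,st=cap("wrist","w3.png"); print(st["tcp_pos"],st["eef_rot"],st["time_s"]); pickle.dump((c,st),open("w3.pkl","wb"))
```

```text
[0.53509699 0.14888588 0.31570055] [-1.79990078e+02  3.79309818e-03 -9.00889378e+01] 2.65
```

Emit:
{"op": "drive_tool", "data": {
  "rows": [
    {"fingers": 1, "x": -0.27, "y": 0.03, "z": 0, "spin": 0},
    {"fingers": 1, "x": -0.27, "y": 0.03, "z": 0, "spin": 0},
    {"fingers": 1, "x": -0.27, "y": 0.03, "z": 0, "spin": 0},
    {"fingers": 1, "x": -0.27, "y": 0.03, "z": 0, "spin": 0},
    {"fingers": 1, "x": -0.27, "y": 0.03, "z": 0, "spin": 0},
    {"fingers": 1, "x": -0.27, "y": 0.03, "z": 0, "spin": 0},
    {"fingers": 1, "x": -0.27, "y": 0.03, "z": 0, "spin": 0},
    {"fingers": 1, "x": -0.27, "y": 0.03, "z": 0, "spin": 0}
  ]
}}

```text
time_s: 3.7
tcp_pos: [0.5055, 0.4186, 0.3161]
eef_rot: [-180.0, 0.0, -90.1]
contact_force: [-0.3, -0.0, 0.4]
gripper_width: 0.0877
gripper_force: 0.0
```

Run:
```python
from h import *
import pickle
c,P,st=cap("wrist","w4.png"); print(st["tcp_pos"],st["eef_rot"],st["time_s"]); pickle.dump((c,st),open("w4.pkl","wb"))
```

```text
[0.50547328 0.41860173 0.31611903] [-1.79977080e+02  2.60283023e-02 -9.00865993e+01] 3.7
```

View pics/w3.png

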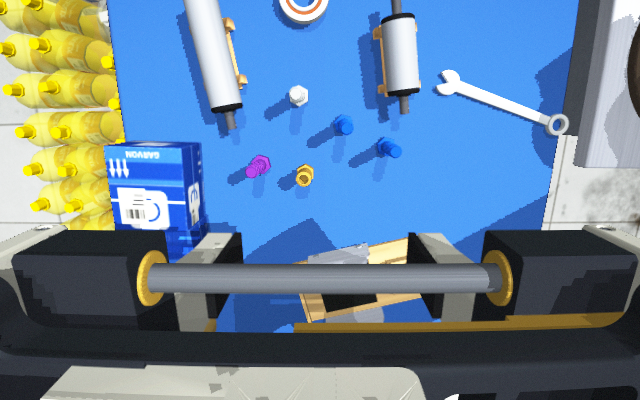

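View pics/w4.png

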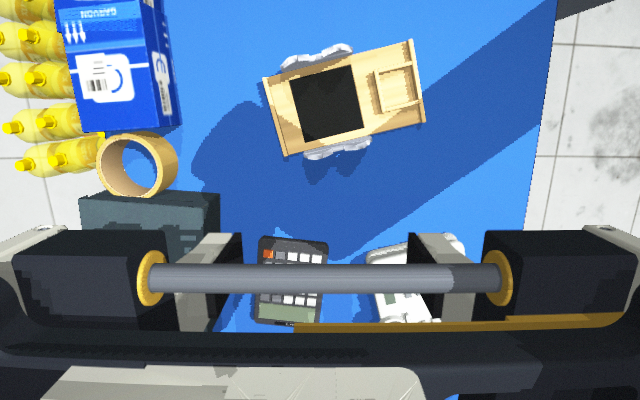

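w3: grey bolt (298,97), coupling (304,176), long roller to (230,120), short roller tube (400,55) axle end (404,104). w4: narrow tray pad centred around (327,103), pocket (400,88).

```bash
cat > m.py <<'E'
from h import *
import pickle
K=pickle.load(open("w3.pkl","rb"))[0]
S={"wrist0":([.67457,0,.24465],[179.91,0,-90]),"w2":([.54544,-.22904,.3149],[179.945,.014,-89.927]),"w3":([.5351,.14889,.3157],[-179.99,0,-90.089]),"w4":([.50547,.4186,.31612],[-179.98,.026,-90.087])}
def rect(img,box,f,z,name):
    im=cv2.imread(f"pics/{img}.png"); u0,u1,v0,v1=box
    h=cv2.cvtColor(im,cv2.COLOR_BGR2HSV).astype(int)
    m=np.zeros(im.shape[:2],np.uint8); m[v0:v1,u0:u1]=f(h)[v0:v1,u0:u1]
    n,l,s,_=cv2.connectedComponentsWithStats(m); k=1+s[1:,4].argmax(); m=(l==k)
    v,u=np.nonzero(m); st=dict(tcp_pos=np.array(S[img][0]),eef_rot=S[img][1]); P=pose(K,st)
    X=np.array([world(p,z,K,P)[:2] for p in zip(u+0.0,v+0.0)])*1000
    rc=cv2.minAreaRect(X.astype(np.float32)); print(name,img,"n",len(X),"mean",X.mean(0).round(1),"rect",np.round(rc[0],1),np.round(rc[1],1),round(rc[2],1),"pxbox",u.min(),u.max(),v.min(),v.max())
dark=lambda h:(h[...,2]<50)
yel=lambda h:(h[...,0]>12)&(h[...,0]<32)&(h[...,1]>110)&(h[...,2]>60)
grey=lambda h:(h[...,1]<60)&(h[...,2]>80)
rect("w2",(295,392,35,135),dark,.008,"pad wide")
rect("w4",(285,366,55,150),dark,.008,"pad narrow")
rect("w2",(290,345,180,225),yel,.014,"lock")
rect("wrist0",(395,470,0,50),yel,.014,"lock")
grw=lambda h:~((h[...,0]>95)&(h[...,0]<125)&(h[...,1]>100))
rect("wrist0",(385,465,85,155),lambda h:grey(h)|((h[...,0]<20)&(h[...,2]>120)),.016,"bearing")
rect("w3",(280,320,80,115),grey,.04,"bolt")
rect("w3",(290,320,155,195),yel,.03,"coup")
rect("wrist0",(285,365,110,255),grey,.05,"long tube")
rect("wrist0",(506,552,145,232),grey,.05,"short tube")
rect("w3",(380,420,0,100),grey,.05,"short tube")
E
python3 m.py
python3 - <<'E'
import cv2,numpy as np
a=cv2.imread("pics/w3.png")[0:200,220:420]; b=cv2.imread("pics/w2.png")[0:220,270:470]
f=lambda x:cv2.resize(x[:200],None,fx=2,fy=2,interpolation=cv2.INTER_CUBIC)
cv2.imwrite("pics/cr.png",np.hstack([f(a),f(b)]))
E
```

```text
pad wide w2 n 4086 mean [ 520.6 -329.7] rect [ 520.5 -328.8] [82.2 82.4] 78.7 pxbox 307 380 46 122
pad narrow w4 n 3890 mean [501.7 342. ] rect [501.6 342.8] [82.1 82.8] 13.7 pxbox 290 363 66 141
lock w2 n 609 mean [ 544.6 -170.3] rect [ 544.5 -170.2] [41.2 31.3] 75.2 pxbox 311 337 187 217
lock wrist0 n 1140 mean [ 546.5 -164.3] rect [ 546.9 -165.8] [40.6 33.3] 75.5 pxbox 425 465 0 38
bearing wrist0 n 2100 mean [561.1 -59. ] rect [561.4 -58.5] [64.4 60.1] 0.6 pxbox 396 453 92 147
bolt w3 n 301 mean [566.1  62.5] rect [566.4  62.4] [23.7 22.1] 89.1 pxbox 289 307 85 105
coup w3 n 298 mean [561.3 164.4] rect [561.6 164.1] [28.7 21.5] 89.3 pxbox 296 312 164 185
long tube wrist0 n 4129 mean [670.3   7.2] rect [671.3  11.1] [ 41.8 129.7] 9.9 pxbox 299 353 124 244
short tube wrist0 n 2668 mean [452.3  15.4] rect [452.3  16.9] [44.3 82.9] 7.3 pxbox 507 548 156 227
short tube w3 n 2369 mean [445.3  16.2] rect [445.2  16.6] [40.5 79.8] 6.5 pxbox 381 419 17 91
```

View pics/cr.png

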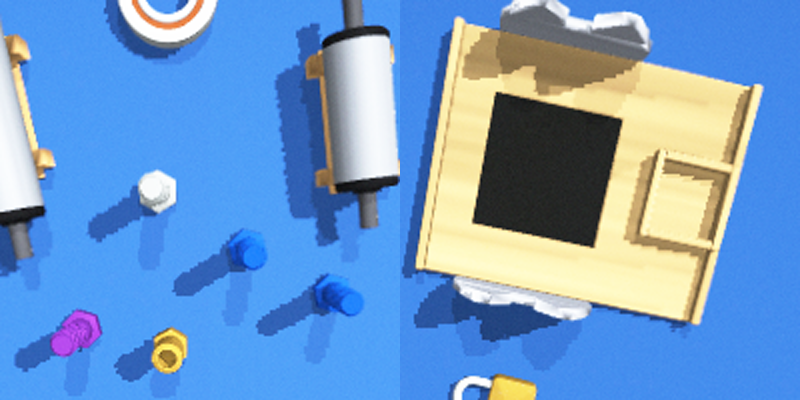

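The crops confirm: grey bolt standing (shank top px (296,95)), pocket centre about px (415,99) in w2, pad square sharply visible.

```bash
python3 - >o.txt <<'E'
from m import *
E
cat > n.py <<'E'
import contextlib,io
with contextlib.redirect_stdout(io.StringIO()):
    from m import *
for i,n,u,v,z in [("w2","pocket",415,99,.008),("w3","bolthead",299,95.5,.01),("w3","bolttop",296,95,.07),("w3","s cap",396.5,17,.032),("w3","s cap2",401,93,.032),("wrist0","s axle end",528.5,129,.032),("w3","s axle end2",404.5,113,.032),("wrist0","l cap",317,124,.032),("wrist0","l cap2",338.5,244,.032),("wrist0","l end",311.5,98,.032),("wrist0","l end2",341.5,261,.032),("w3","l end2",231,128,.032),("w3","lcap2",227,107,.032)]:
    print(i,n,(1000*world((u,v),z,K,pose(K,dict(tcp_pos=np.array(S[i][0]),eef_rot=S[i][1])))).round(1))
E
python3 n.py
```

```text
w2 pocket [ 423.7 -312.     8. ]
w3 bolthead [567.5  61.9  10. ]
w3 bolttop [566.4  63.3  70. ]
w3 s cap [447.8 -28.   32. ]
w3 s cap2 [438.   59.6  32. ]
wrist0 s axle end [450.7 -50.7  32. ]
w3 s axle end2 [432.1  84.   32. ]
wrist0 l cap [681.1 -54.6  32. ]
wrist0 l cap2 [656.8  83.5  32. ]
wrist0 l end [686.7 -81.3  32. ]
wrist0 l end2 [652.9 105.6  32. ]
w3 l end2 [654.4 102.2  32. ]
w3 lcap2 [657.6  75.9  32. ]
```

```bash
cat > g.py <<'E'
import sys
from h import *
# g.py x y z yaw [from x y z yaw] in mm/deg -> tool shift
def shift(t,p):
    Rt=R.from_euler("xyz",[180,0,p[3]],degrees=True).as_matrix(); d=Rt.T@(np.array(t[:3])-p[:3])/1000
    s=-np.radians((t[3]-p[3]+180)%360-180); return np.round([*d,s],4)
if __name__=="__main__":
    a=[float(v) for v in sys.argv[1:]]; st=sensors.get_state(); p=[*(st["tcp_pos"]*1000),st["eef_rot"][2]]
    for i in range(0,len(a),4): print(shift(a[i:i+4],p))
    print(np.round(p,1),st["joints"].round(1),st["time_s"])
E
python3 g.py 545 -169.5 120 -15
```

```text
[ 0.5882 -0.0404  0.1961 -1.3105]
[505.4 418.7 316.1 -90.1] [ 56.6  16.9   4.5   0.  -77.6 -56.7] 3.75
```

Emit:
{"op": "drive_tool", "data": {
  "rows": [
    {"fingers": 0.4, "x": 0.588, "y": -0.04, "z": 0.196, "spin": -1.31},
    {"fingers": 0.4, "x": 0.588, "y": -0.04, "z": 0.196, "spin": -1.31},
    {"fingers": 0.4, "x": 0.588, "y": -0.04, "z": 0.196, "spin": -1.31},
    {"fingers": 0.4, "x": 0.588, "y": -0.04, "z": 0.196, "spin": -1.31},
    {"fingers": 0.4, "x": 0.588, "y": -0.04, "z": 0.196, "spin": -1.31},
    {"fingers": 0.4, "x": 0.588, "y": -0.04, "z": 0.196, "spin": -1.31},
    {"fingers": 0.4, "x": 0.588, "y": -0.04, "z": 0.196, "spin": -1.31},
    {"fingers": 0.4, "x": 0.588, "y": -0.04, "z": 0.196, "spin": -1.31},
    {"fingers": 0.4, "x": 0.588, "y": -0.04, "z": 0.196, "spin": -1.31},
    {"fingers": 0.4, "x": 0.588, "y": -0.04, "z": 0.196, "spin": -1.31}
  ]
}}

```text
time_s: 5.0
tcp_pos: [0.5444, -0.1638, 0.122]
eef_rot: [-180.0, -0.1, -15.0]
contact_force: [1.9, 0.4, 0.6]
gripper_width: 0.0615
gripper_force: 0.0
```

```bash
python3 g.py 545 -169.5 23 -15
```

```text
[0.002  0.0053 0.099  0.0005]
[ 544.4 -163.8  122.   -15. ] [  3.   17.  -22.3   0.  -50.7  72. ] 5.0
```

Emit:
{"op": "drive_tool", "data": {
  "rows": [
    {"fingers": 0.4, "x": 0, "y": 0, "z": 0.05, "spin": 0},
    {"fingers": 0.4, "x": 0, "y": 0, "z": 0.08, "spin": 0},
    {"fingers": 0.4, "x": 0, "y": 0, "z": 0.097, "spin": 0},
    {"fingers": 0.4, "x": 0, "y": 0, "z": 0.097, "spin": 0},
    {"fingers": -1, "x": 0, "y": 0, "z": 0.097, "spin": 0},
    {"fingers": -1, "x": 0, "y": 0, "z": 0.097, "spin": 0},
    {"fingers": -1, "x": 0, "y": 0, "z": 0.097, "spin": 0},
    {"fingers": -1, "x": 0, "y": 0, "z": 0.097, "spin": 0},
    {"fingers": -1, "x": 0, "y": 0, "z": 0.097, "spin": 0}
  ]
}}

```text
time_s: 6.12
tcp_pos: [0.5445, -0.1618, 0.0253]
eef_rot: [180.0, -0.0, -14.9]
contact_force: [-1.9, -3.7, 5.3]
gripper_width: 0.0391
gripper_force: 20.0
```

```bash
python3 g.py 545 -170 150 -15  501 347 140 -76.3
```

```text
[ 0.0026  0.0078 -0.1247  0.0011]
[-0.1732 -0.4804 -0.1147  1.071 ]
[ 544.5 -161.8   25.3  -14.9] [  3.2  24.2 -27.4   0.  -38.4  71.8] 6.125
```

Emit:
{"op": "drive_tool", "data": {
  "rows": [
    {"fingers": -1, "x": 0, "y": 0, "z": -0.06, "spin": 0},
    {"fingers": -1, "x": 0, "y": 0, "z": -0.115, "spin": 0},
    {"fingers": -1, "x": -0.173, "y": -0.48, "z": -0.135, "spin": 1.07},
    {"fingers": -1, "x": -0.173, "y": -0.48, "z": -0.135, "spin": 1.07},
    {"fingers": -1, "x": -0.173, "y": -0.48, "z": -0.135, "spin": 1.07},
    {"fingers": -1, "x": -0.173, "y": -0.48, "z": -0.135, "spin": 1.07},
    {"fingers": -1, "x": -0.173, "y": -0.48, "z": -0.135, "spin": 1.07},
    {"fingers": -1, "x": -0.173, "y": -0.48, "z": -0.135, "spin": 1.07},
    {"fingers": -1, "x": -0.173, "y": -0.48, "z": -0.135, "spin": 1.07},
    {"fingers": -1, "x": -0.173, "y": -0.48, "z": -0.135, "spin": 1.07}
  ]
}}

```text
time_s: 7.38
tcp_pos: [0.5044, 0.3032, 0.1577]
eef_rot: [180.0, 0.0, -76.3]
contact_force: [1.9, 0.3, -0.8]
gripper_width: 0.0398
gripper_force: 20.0
```

```bash
python3 g.py 501 347 35 -76.3
```

```text
[-0.0433 -0.0071  0.1227  0.0002]
[504.4 303.2 157.7 -76.3] [ 50.   16.6 -17.3  -0.  -56.1 -36.3] 7.375
```

Emit:
{"op": "drive_tool", "data": {
  "rows": [
    {"fingers": -1, "x": -0.036, "y": -0.006, "z": 0.06, "spin": 0},
    {"fingers": -1, "x": -0.036, "y": -0.006, "z": 0.06, "spin": 0},
    {"fingers": -1, "x": -0.036, "y": -0.006, "z": 0.06, "spin": 0},
    {"fingers": -1, "x": -0.036, "y": -0.006, "z": 0.06, "spin": 0}
  ]
}}

```text
time_s: 7.88
tcp_pos: [0.5034, 0.3371, 0.0993]
eef_rot: [-179.9, 0.1, -76.3]
contact_force: [0.9, 0.0, -1.3]
gripper_width: 0.04
gripper_force: 20.0
```

```bash
python3 g.py 501 347 34 -76.3
```

```text
[-0.0102 -0.0001  0.0653  0.0002]
[503.4 337.1  99.3 -76.3] [ 52.3  21.5 -18.8   0.  -49.5 -38.6] 7.875
```

Emit:
{"op": "drive_tool", "data": {
  "rows": [
    {"fingers": -1, "x": -0.01, "y": 0, "z": 0.03, "spin": 0},
    {"fingers": -1, "x": -0.01, "y": 0, "z": 0.05, "spin": 0},
    {"fingers": -1, "x": -0.01, "y": 0, "z": 0.065, "spin": 0},
    {"fingers": -1, "x": -0.01, "y": 0, "z": 0.065, "spin": 0},
    {"fingers": -1, "x": -0.01, "y": 0, "z": 0.065, "spin": 0},
    {"fingers": 0.3, "x": -0.01, "y": 0, "z": 0.065, "spin": 0},
    {"fingers": 0.3, "x": -0.01, "y": 0, "z": 0.065, "spin": 0},
    {"fingers": 0.3, "x": -0.01, "y": 0, "z": 0.065, "spin": 0}
  ]
}}

```text
time_s: 8.88
tcp_pos: [0.5004, 0.3474, 0.0333]
eef_rot: [-180.0, 0.0, -76.2]
contact_force: [-0.3, 0.0, -0.8]
gripper_width: 0.0567
gripper_force: 0.0
```

```bash
python3 g.py 503 346 200 -76.3  560.3 -58.7 200 -101.3
```

```text
[ 0.0019 -0.0022 -0.1667  0.0009]
[ 0.4087  0.0383 -0.1667  0.4373]
[500.4 347.4  33.3 -76.2] [ 53.1  26.5 -21.6   0.  -41.9 -39.4] 8.875
```

Lift and go to the bearing.

Emit:
{"op": "drive_tool", "data": {
  "rows": [
    {"fingers": 0.3, "x": 0, "y": 0, "z": -0.06, "spin": 0},
    {"fingers": 0.3, "x": 0, "y": 0, "z": -0.12, "spin": 0},
    {"fingers": 1, "x": 0.409, "y": 0.038, "z": -0.12, "spin": 0.437},
    {"fingers": 1, "x": 0.409, "y": 0.038, "z": -0.12, "spin": 0.437},
    {"fingers": 1, "x": 0.409, "y": 0.038, "z": -0.12, "spin": 0.437},
    {"fingers": 1, "x": 0.409, "y": 0.038, "z": -0.12, "spin": 0.437},
    {"fingers": 1, "x": 0.409, "y": 0.038, "z": -0.12, "spin": 0.437},
    {"fingers": 1, "x": 0.409, "y": 0.038, "z": -0.12, "spin": 0.437},
    {"fingers": 1, "x": 0.409, "y": 0.038, "z": -0.12, "spin": 0.437},
    {"fingers": 1, "x": 0.409, "y": 0.038, "z": -0.12, "spin": 0.437}
  ]
}}

```text
time_s: 10.12
tcp_pos: [0.5605, -0.0615, 0.1529]
eef_rot: [180.0, -0.0, -101.5]
contact_force: [-0.7, 0.2, -0.9]
gripper_width: 0.0875
gripper_force: 0.0
```

```bash
python3 g.py 560.3 -58.7 24 -101.3
```

```text
[-0.0027  0.0007  0.1289 -0.0033]
[ 560.5  -61.5  152.9 -101.5] [ 13.6  14.7 -20.7   0.  -54.6 -25.1] 10.125
```

Emit:
{"op": "drive_tool", "data": {
  "newtons": 25,
  "rows": [
    {"fingers": 1, "x": 0, "y": 0, "z": 0.05, "spin": 0},
    {"fingers": 1, "x": 0, "y": 0, "z": 0.1, "spin": 0},
    {"fingers": 1, "x": 0, "y": 0, "z": 0.129, "spin": 0},
    {"fingers": 1, "x": 0, "y": 0, "z": 0.129, "spin": 0},
    {"fingers": 1, "x": 0, "y": 0, "z": 0.129, "spin": 0},
    {"fingers": -1, "x": 0, "y": 0, "z": 0.129, "spin": 0},
    {"fingers": -1, "x": 0, "y": 0, "z": 0.129, "spin": 0},
    {"fingers": -1, "x": 0, "y": 0, "z": 0.129, "spin": 0},
    {"fingers": -1, "x": 0, "y": 0, "z": 0.129, "spin": 0}
  ]
}}

```text
time_s: 11.25
tcp_pos: [0.5608, -0.0591, 0.0244]
eef_rot: [-180.0, 0.0, -101.3]
contact_force: [-1.6, 0.3, 4.3]
gripper_width: 0.0608
gripper_force: 25.0
```

```bash
python3 g.py 520.6 -329.4 150 -101.3
```

```text
[ 0.273  -0.0135 -0.1256  0.0003]
[ 560.8  -59.1   24.4 -101.3] [ 13.9  24.  -28.    0.  -38.  -25.2] 11.25
```

Emit:
{"op": "drive_tool", "data": {
  "rows": [
    {"fingers": -1, "x": 0, "y": 0, "z": -0.06, "spin": 0},
    {"fingers": -1, "x": 0, "y": 0, "z": -0.125, "spin": 0},
    {"fingers": -1, "x": 0.273, "y": -0.0135, "z": -0.125, "spin": 0},
    {"fingers": -1, "x": 0.273, "y": -0.0135, "z": -0.125, "spin": 0},
    {"fingers": -1, "x": 0.273, "y": -0.0135, "z": -0.125, "spin": 0},
    {"fingers": -1, "x": 0.273, "y": -0.0135, "z": -0.125, "spin": 0},
    {"fingers": -1, "x": 0.273, "y": -0.0135, "z": -0.125, "spin": 0},
    {"fingers": -1, "x": 0.273, "y": -0.0135, "z": -0.125, "spin": 0},
    {"fingers": -1, "x": 0.273, "y": -0.0135, "z": -0.125, "spin": 0},
    {"fingers": -1, "x": 0.273, "y": -0.0135, "z": -0.125, "spin": 0}
  ]
}}

```text
time_s: 12.5
tcp_pos: [0.5205, -0.3285, 0.1489]
eef_rot: [180.0, 0.0, -101.2]
contact_force: [0.7, -0.1, -3.2]
gripper_width: 0.0608
gripper_force: 25.0
```

```bash
python3 g.py 520.6 -329.4 33 -101.3
```

```text
[ 0.0009 -0.0003  0.1159  0.0013]
[ 520.5 -328.5  148.9 -101.2] [-14.1  19.4 -14.4  -0.  -56.2   2.9] 12.5
```

Emit:
{"op": "drive_tool", "data": {
  "rows": [
    {"fingers": -1, "x": 0, "y": 0, "z": 0.05, "spin": 0},
    {"fingers": -1, "x": 0, "y": 0, "z": 0.085, "spin": 0},
    {"fingers": -1, "x": 0, "y": 0, "z": 0.105, "spin": 0},
    {"fingers": -1, "x": 0, "y": 0, "z": 0.116, "spin": 0},
    {"fingers": -1, "x": 0, "y": 0, "z": 0.116, "spin": 0},
    {"fingers": -1, "x": 0, "y": 0, "z": 0.116, "spin": 0},
    {"fingers": 0.95, "x": 0, "y": 0, "z": 0.116, "spin": 0},
    {"fingers": 0.95, "x": 0, "y": 0, "z": 0.116, "spin": 0},
    {"fingers": 0.95, "x": 0, "y": 0, "z": 0.116, "spin": 0},
    {"fingers": 0.95, "x": 0, "y": 0, "z": 0.06, "spin": 0}
  ]
}}

```text
time_s: 13.75
tcp_pos: [0.5175, -0.3285, 0.0855]
eef_rot: [179.5, 0.1, -101.3]
contact_force: [1.8, 0.1, 0.7]
gripper_width: 0.0848
gripper_force: 0.0
```

```bash
python3 g.py 567 62.5 170 -90  567 62.5 170 0  567 62.5 170 180
```

```text
[-0.3931  0.0284 -0.0845 -0.1979]
[-0.3931  0.0284 -0.0845 -1.7687]
[-0.3931  0.0284 -0.0845  1.3729]
[ 517.5 -328.5   85.5 -101.3] [-14.2  23.3 -18.1  -0.1 -49.1   2.9] 13.75
```

Emit:
{"op": "drive_tool", "data": {
  "rows": [
    {"fingers": 0.95, "x": 0, "y": 0, "z": -0.05, "spin": 0},
    {"fingers": 0.2, "x": -0.05, "y": 0, "z": -0.095, "spin": -0.18},
    {"fingers": 0.2, "x": -0.393, "y": 0.028, "z": -0.095, "spin": -1.768},
    {"fingers": 0.2, "x": -0.393, "y": 0.028, "z": -0.095, "spin": -1.768},
    {"fingers": 0.2, "x": -0.393, "y": 0.028, "z": -0.095, "spin": -1.768},
    {"fingers": 0.2, "x": -0.393, "y": 0.028, "z": -0.095, "spin": -1.768},
    {"fingers": 0.2, "x": -0.393, "y": 0.028, "z": -0.095, "spin": -1.768},
    {"fingers": 0.2, "x": -0.393, "y": 0.028, "z": -0.095, "spin": -1.768},
    {"fingers": 0.2, "x": -0.393, "y": 0.028, "z": -0.095, "spin": -1.768},
    {"fingers": 0.2, "x": -0.393, "y": 0.028, "z": -0.095, "spin": -1.768}
  ]
}}

```text
time_s: 15.0
tcp_pos: [0.5698, 0.0622, 0.1841]
eef_rot: [-180.0, -0.0, -4.6]
contact_force: [0.0, -1.0, -0.7]
gripper_width: 0.0524
gripper_force: 0.0
```

```bash
python3 g.py 567 62.5 130 0
python3 - <<'E'
from h import *
c,P,st=cap("scene"); crop(c,"sc1.png",150,470,160,340,2.4)
E
```

```text
[-0.0028 -0.0001  0.0541 -0.0803]
[569.8  62.2 184.1  -4.6] [ 25.8  13.8 -17.4   0.  -58.8  59.6] 15.0
```

View pics/sc1.png

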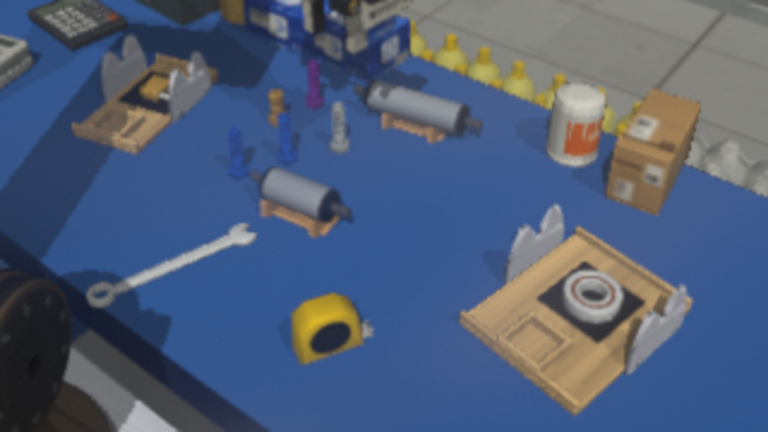

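The scene crop shows the bearing centred on the wide tray's pad (592,293) and the padlock on the narrow tray's pad (155,90); nothing else has moved.

Emit:
{"op": "drive_tool", "data": {
  "rows": [
    {"fingers": 0.2, "x": -0.003, "y": 0, "z": 0.05, "spin": -0.06},
    {"fingers": 0.2, "x": -0.003, "y": 0, "z": 0.07, "spin": -0.06},
    {"fingers": 0.2, "x": -0.003, "y": 0, "z": 0.07, "spin": -0.06},
    {"fingers": 0.2, "x": -0.003, "y": 0, "z": 0.07, "spin": -0.06}
  ]
}}

```text
time_s: 15.55
tcp_pos: [0.5677, 0.0618, 0.1151]
eef_rot: [-180.0, -0.1, -1.7]
contact_force: [0.2, -0.0, -0.6]
gripper_width: 0.0529
gripper_force: 0.0
```

```bash
python3 g.py 567 62.5 45 0
python3 - <<'E'
from h import *
c,P,st=cap("wrist","w5.png")
E
```

```text
[-0.0007 -0.0007  0.0701 -0.029 ]
[567.7  61.8 115.1  -1.7] [ 25.9  17.6 -22.4   0.  -49.9  62.5] 15.55
```

View pics/w5.png

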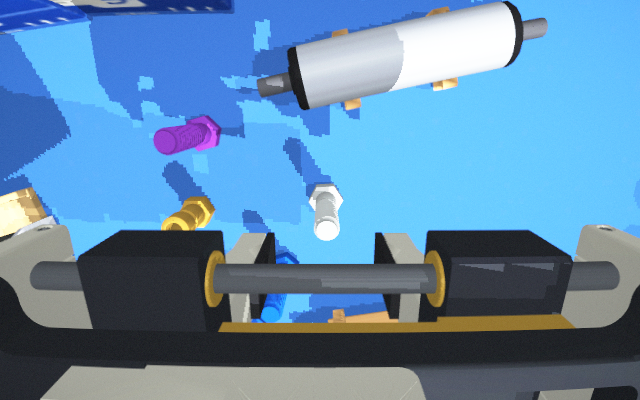

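Run:
```python
from h import *
c,P,st=cap("wrist")
print(world((325,196),.01,c,P),world((326,230),.07,c,P),world((280,283),.0,c,P),st["tcp_pos"],st["eef_rot"])
```

```text
[0.57264856 0.06217726 0.01      ] [0.56763866 0.06182993 0.07      ] [0.49121513 0.1043781  0.        ] [0.56779343 0.06188913 0.1153391 ] [-1.79961480e+02 -1.16867510e-01 -1.64432811e+00]
```

Emit:
{"op": "drive_tool", "data": {
  "newtons": 20,
  "rows": [
    {"fingers": 0.2, "x": 0.001, "y": 0, "z": 0.04, "spin": 0},
    {"fingers": 0.2, "x": 0.001, "y": 0, "z": 0.07, "spin": 0},
    {"fingers": 0.2, "x": 0.001, "y": 0, "z": 0.07, "spin": 0},
    {"fingers": 0.2, "x": 0.001, "y": 0, "z": 0.07, "spin": 0},
    {"fingers": -1, "x": 0.001, "y": 0, "z": 0.07, "spin": 0},
    {"fingers": -1, "x": 0.001, "y": 0, "z": 0.07, "spin": 0},
    {"fingers": -1, "x": 0.001, "y": 0, "z": 0.07, "spin": 0},
    {"fingers": -1, "x": 0.001, "y": 0, "z": 0.07, "spin": 0},
    {"fingers": -1, "x": 0.001, "y": 0, "z": 0.07, "spin": 0}
  ]
}}

```text
time_s: 16.77
tcp_pos: [0.5679, 0.0616, 0.0441]
eef_rot: [180.0, -0.0, -1.6]
contact_force: [-0.7, 0.3, 0.9]
gripper_width: 0.0158
gripper_force: 20.0
```

```bash
python3 g.py 427.5 -311 200 -11.3 427.5 -311 200 -60
```

```text
[-0.13    0.3764 -0.1559  0.1695]
[-0.13    0.3764 -0.1559  1.0194]
[567.9  61.6  44.1  -1.6] [ 25.8  22.9 -26.1   0.  -41.   62.6] 16.775
```

Emit:
{"op": "drive_tool", "data": {
  "rows": [
    {"fingers": -1, "x": 0, "y": 0, "z": -0.06, "spin": 0},
    {"fingers": -1, "x": 0, "y": 0, "z": -0.115, "spin": 0},
    {"fingers": -1, "x": -0.13, "y": 0.376, "z": -0.115, "spin": 0.17},
    {"fingers": -1, "x": -0.13, "y": 0.376, "z": -0.115, "spin": 0.17},
    {"fingers": -1, "x": -0.13, "y": 0.376, "z": -0.115, "spin": 0.17},
    {"fingers": -1, "x": -0.13, "y": 0.376, "z": -0.115, "spin": 0.17},
    {"fingers": -1, "x": -0.13, "y": 0.376, "z": -0.115, "spin": 0.17},
    {"fingers": -1, "x": -0.13, "y": 0.376, "z": -0.115, "spin": 0.17},
    {"fingers": -1, "x": -0.13, "y": 0.376, "z": -0.115, "spin": 0.17},
    {"fingers": -1, "x": -0.13, "y": 0.376, "z": -0.115, "spin": 0.17}
  ]
}}

```text
time_s: 18.02
tcp_pos: [0.4263, -0.3119, 0.1586]
eef_rot: [-180.0, 0.1, -11.5]
contact_force: [0.7, 0.3, -0.9]
gripper_width: 0.0157
gripper_force: 20.0
```

```bash
python3 g.py 427.5 -311 54 -11.3
```

```text
[ 0.001  -0.0011  0.1046 -0.0038]
[ 426.3 -311.9  158.6  -11.5] [-14.9  11.2 -24.6  -0.  -54.2  93.4] 18.025
```

Emit:
{"op": "drive_tool", "data": {
  "rows": [
    {"fingers": -1, "x": 0.001, "y": -0.001, "z": 0.05, "spin": 0},
    {"fingers": -1, "x": 0.001, "y": -0.001, "z": 0.08, "spin": 0},
    {"fingers": -1, "x": 0.001, "y": -0.001, "z": 0.1, "spin": 0},
    {"fingers": -1, "x": 0.001, "y": -0.001, "z": 0.106, "spin": 0},
    {"fingers": -1, "x": 0.001, "y": -0.001, "z": 0.106, "spin": 0},
    {"fingers": -1, "x": 0.001, "y": -0.001, "z": 0.106, "spin": 0},
    {"fingers": 0, "x": 0.001, "y": -0.001, "z": 0.106, "spin": 0},
    {"fingers": 0, "x": 0.001, "y": -0.001, "z": 0.106, "spin": 0},
    {"fingers": 0, "x": 0.001, "y": -0.001, "z": 0.106, "spin": 0}
  ]
}}

```text
time_s: 19.15
tcp_pos: [0.4287, -0.3099, 0.0532]
eef_rot: [180.0, -0.0, -11.3]
contact_force: [0.2, 0.2, -0.1]
gripper_width: 0.0394
gripper_force: 0.0
```

```bash
python3 g.py 427.5 -311 200 -11.3  670 11.3 140 -80 670 11.3 140 10
```

```text
[-0.001   0.0013 -0.1468 -0.0006]
[ 0.1734 -0.3623 -0.0868  1.1985]
[ 0.1734 -0.3623 -0.0868 -0.3723]
[ 428.7 -309.9   53.2  -11.3] [-14.6  18.9 -31.1   0.  -39.9  93.3] 19.15
```

Emit:
{"op": "drive_tool", "data": {
  "rows": [
    {"fingers": 0, "x": 0, "y": 0, "z": -0.055, "spin": 0},
    {"fingers": 0, "x": 0, "y": 0, "z": -0.11, "spin": 0},
    {"fingers": 1, "x": 0.173, "y": -0.362, "z": -0.11, "spin": 1.198},
    {"fingers": 1, "x": 0.173, "y": -0.362, "z": -0.11, "spin": 1.198},
    {"fingers": 1, "x": 0.173, "y": -0.362, "z": -0.11, "spin": 1.198},
    {"fingers": 1, "x": 0.173, "y": -0.362, "z": -0.11, "spin": 1.198},
    {"fingers": 1, "x": 0.173, "y": -0.362, "z": -0.11, "spin": 1.198},
    {"fingers": 1, "x": 0.173, "y": -0.362, "z": -0.11, "spin": 1.198},
    {"fingers": 1, "x": 0.173, "y": -0.362, "z": -0.11, "spin": 1.198},
    {"fingers": 1, "x": 0.173, "y": -0.362, "z": -0.11, "spin": 1.198}
  ]
}}

```text
time_s: 20.4
tcp_pos: [0.6705, 0.0134, 0.1621]
eef_rot: [180.0, -0.0, -79.9]
contact_force: [-0.6, -0.8, -0.6]
gripper_width: 0.0874
gripper_force: 0.0
```

```bash
python3 g.py 670 11.3 100 -79.9;python3 g.py 670 11.3 34 -79.9
```

```text
[0.002  0.0009 0.0621 0.0004]
[670.5  13.4 162.1 -79.9] [ 17.8  23.5  -6.1   0.  -60.4  -7.6] 20.4
[0.002  0.0009 0.1281 0.0004]
[670.5  13.4 162.1 -79.9] [ 17.8  23.5  -6.1   0.  -60.4  -7.6] 20.4
```

Emit:
{"op": "drive_tool", "data": {
  "newtons": 45,
  "rows": [
    {"fingers": 1, "x": 0.002, "y": 0.001, "z": 0.05, "spin": 0},
    {"fingers": 1, "x": 0.002, "y": 0.001, "z": 0.09, "spin": 0},
    {"fingers": 1, "x": 0.002, "y": 0.001, "z": 0.128, "spin": 0},
    {"fingers": 1, "x": 0.002, "y": 0.001, "z": 0.128, "spin": 0},
    {"fingers": 1, "x": 0.002, "y": 0.001, "z": 0.128, "spin": 0},
    {"fingers": -1, "x": 0.002, "y": 0.001, "z": 0.128, "spin": 0},
    {"fingers": -1, "x": 0.002, "y": 0.001, "z": 0.128, "spin": 0},
    {"fingers": -1, "x": 0.002, "y": 0.001, "z": 0.128, "spin": 0},
    {"fingers": -1, "x": 0.002, "y": 0.001, "z": 0.128, "spin": 0},
    {"fingers": -1, "x": 0.002, "y": 0.001, "z": 0.128, "spin": 0}
  ]
}}

```text
time_s: 21.65
tcp_pos: [0.6696, 0.0092, 0.0353]
eef_rot: [-179.9, -0.0, -80.0]
contact_force: [8.5, 0.1, 1.9]
gripper_width: 0.0431
gripper_force: 3.8
```

```bash
python3 g.py 520.6 -329.4 200 -101.3
```

```text
[ 0.3074  0.2057 -0.1647  0.3725]
[669.6   9.2  35.3 -80. ] [ 17.4  30.7 -13.3   0.  -45.9  -7.4] 21.65
```

Emit:
{"op": "drive_tool", "data": {
  "rows": [
    {"fingers": -1, "x": 0, "y": 0, "z": 0, "spin": 0},
    {"fingers": -1, "x": 0, "y": 0, "z": 0, "spin": 0},
    {"fingers": -1, "x": 0, "y": 0, "z": 0, "spin": 0},
    {"fingers": -1, "x": 0, "y": 0, "z": -0.03, "spin": 0},
    {"fingers": -1, "x": 0, "y": 0, "z": -0.08, "spin": 0},
    {"fingers": -1, "x": 0, "y": 0, "z": -0.12, "spin": 0},
    {"fingers": -1, "x": 0, "y": 0, "z": -0.14, "spin": 0},
    {"fingers": -1, "x": 0, "y": 0, "z": -0.14, "spin": 0},
    {"fingers": -1, "x": 0, "y": 0, "z": -0.14, "spin": 0}
  ]
}}

```text
time_s: 22.78
tcp_pos: [0.6675, 0.0089, 0.1729]
eef_rot: [179.8, 0.0, -80.0]
contact_force: [-0.4, 0.0, -5.2]
gripper_width: 0.0392
gripper_force: 45.0
```

```bash
python3 g.py 520.6 -329.4 180 -101.3
python3 - <<'E'
from h import *
c,P,st=cap("side"); crop(c,"sd2.png",180,480,60,300,2.5)
E
```

```text
[ 0.3077  0.2034 -0.0071  0.3718]
[667.5   8.9 172.9 -80. ] [ 17.4  22.8  -5.7  -0.1 -61.7  -7.4] 22.775
```

View pics/sd2.png

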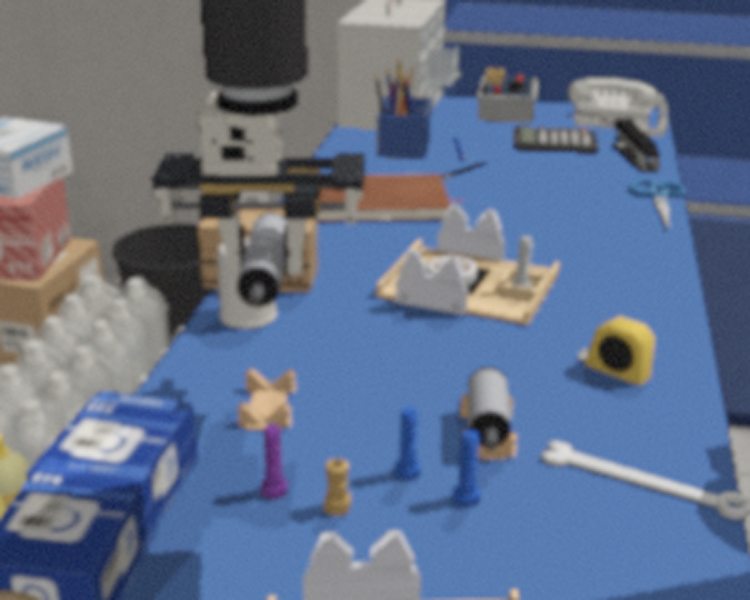

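The side crop shows the long roller gripped level (262,262), the bolt upright in the wide pocket (523,265), and coupling/filter unmoved.

Emit:
{"op": "drive_tool", "data": {
  "rows": [
    {"fingers": -1, "x": 0.309, "y": 0.203, "z": -0.01, "spin": 0.372},
    {"fingers": -1, "x": 0.309, "y": 0.203, "z": -0.01, "spin": 0.372},
    {"fingers": -1, "x": 0.309, "y": 0.203, "z": -0.01, "spin": 0.372},
    {"fingers": -1, "x": 0.309, "y": 0.203, "z": -0.01, "spin": 0.372},
    {"fingers": -1, "x": 0.309, "y": 0.203, "z": -0.01, "spin": 0.372},
    {"fingers": -1, "x": 0.309, "y": 0.203, "z": -0.01, "spin": 0.372},
    {"fingers": -1, "x": 0.309, "y": 0.203, "z": -0.01, "spin": 0.372},
    {"fingers": -1, "x": 0.309, "y": 0.203, "z": -0.01, "spin": 0.372},
    {"fingers": -1, "x": 0.309, "y": 0.203, "z": -0.01, "spin": 0.372}
  ]
}}

```text
time_s: 23.95
tcp_pos: [0.5229, -0.3297, 0.1843]
eef_rot: [179.9, 0.0, -101.2]
contact_force: [-0.1, 0.5, -4.2]
gripper_width: 0.0393
gripper_force: 45.0
```

```bash
python3 g.py 520.2 -331.4 100 -101.3
python3 - <<'E'
from h import *
cap("wrist","w6.png")
E
```

```text
[0.0022 0.0023 0.0843 0.0014]
[ 522.9 -329.7  184.3 -101.2] [-14.2  17.9 -11.6  -0.  -60.6   2.9] 23.95
```

View pics/w6.png

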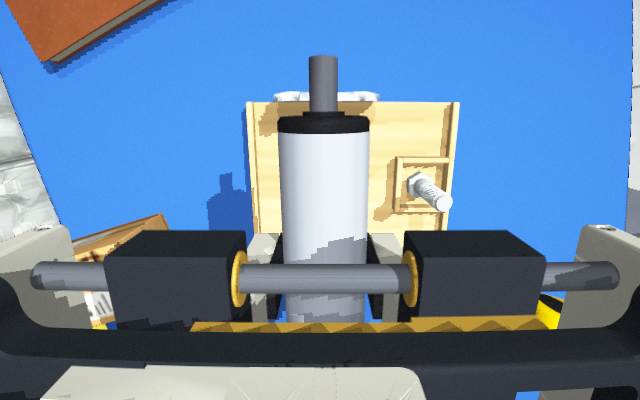

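Wrist view: axle (323,85) is centred over the far plate (275–381), aligned with the tray. Bolt stands in the pocket.

Emit:
{"op": "drive_tool", "data": {
  "rows": [
    {"fingers": -1, "x": 0.002, "y": 0.0025, "z": 0.04, "spin": 0},
    {"fingers": -1, "x": 0.002, "y": 0.0025, "z": 0.08, "spin": 0},
    {"fingers": -1, "x": 0.002, "y": 0.0025, "z": 0.1, "spin": 0},
    {"fingers": -1, "x": 0.002, "y": 0.0025, "z": 0.112, "spin": 0},
    {"fingers": -1, "x": 0.002, "y": 0.0025, "z": 0.12, "spin": 0},
    {"fingers": -1, "x": 0.002, "y": 0.0025, "z": 0.12, "spin": 0},
    {"fingers": -1, "x": 0.002, "y": 0.0025, "z": 0.12, "spin": 0}
  ]
}}

```text
time_s: 24.88
tcp_pos: [0.5204, -0.3323, 0.0659]
eef_rot: [-179.9, -0.0, -101.3]
contact_force: [-0.1, 0.2, -4.0]
gripper_width: 0.0393
gripper_force: 45.0
```

```bash
python3 g.py 520.2 -331.4 54 -101.3
```

```text
[-0.0008  0.0004  0.0119  0.0005]
[ 520.4 -332.3   65.9 -101.3] [-14.5  24.7 -19.    0.  -46.2   3.2] 24.875
```

No contact yet (axle about z 63); lower slowly into the slot.

Emit:
{"op": "drive_tool", "data": {
  "rows": [
    {"fingers": -1, "x": -0.001, "y": 0, "z": 0.004, "spin": 0},
    {"fingers": -1, "x": -0.001, "y": 0, "z": 0.007, "spin": 0},
    {"fingers": -1, "x": -0.001, "y": 0, "z": 0.009, "spin": 0},
    {"fingers": -1, "x": -0.001, "y": 0, "z": 0.011, "spin": 0},
    {"fingers": -1, "x": -0.001, "y": 0, "z": 0.011, "spin": 0},
    {"fingers": -1, "x": -0.001, "y": 0, "z": 0.011, "spin": 0}
  ]
}}

```text
time_s: 25.62
tcp_pos: [0.5201, -0.3312, 0.054]
eef_rot: [-180.0, -0.0, -101.3]
contact_force: [-0.5, 0.5, -5.3]
gripper_width: 0.0391
gripper_force: 45.0
```

Emit:
{"op": "drive_tool", "data": {
  "rows": [
    {"fingers": 0.5, "x": 0, "y": 0, "z": 0, "spin": 0},
    {"fingers": 0.5, "x": 0, "y": 0, "z": 0, "spin": 0},
    {"fingers": 0.5, "x": 0, "y": 0, "z": 0, "spin": 0},
    {"fingers": 0.5, "x": 0, "y": 0, "z": -0.04, "spin": 0},
    {"fingers": 0.5, "x": 0, "y": 0, "z": -0.09, "spin": 0},
    {"fingers": 0.5, "x": 0, "y": 0, "z": -0.12, "spin": 0},
    {"fingers": 0.5, "x": 0, "y": 0, "z": -0.12, "spin": 0},
    {"fingers": 0.5, "x": 0, "y": 0, "z": -0.12, "spin": 0}
  ]
}}

```text
time_s: 26.62
tcp_pos: [0.5197, -0.3309, 0.1736]
eef_rot: [180.0, 0.0, -101.3]
contact_force: [0.7, -1.8, -1.4]
gripper_width: 0.0656
gripper_force: 0.0
```

```bash
python3 g.py 441.4 16.6 150 -82.1
python3 - <<'E'
from h import *
cap("wrist","w7.png")
E
```

```text
[-0.3254  0.1449  0.0236 -0.3351]
[ 519.7 -330.9  173.6 -101.3] [-14.4  18.2 -12.7  -0.  -59.2   3.1] 26.625
```

View pics/w7.png

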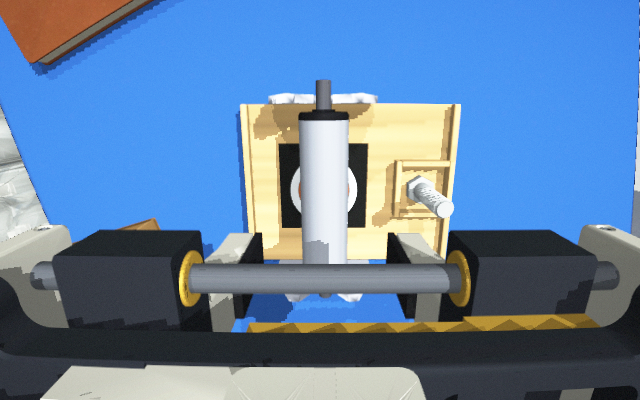

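The long roller lies in both slots (axle at (323,95)), centred over the bearing and pad. Now the short roller.

Emit:
{"op": "drive_tool", "data": {
  "rows": [
    {"fingers": 1, "x": -0.325, "y": 0.145, "z": 0.02, "spin": -0.335},
    {"fingers": 1, "x": -0.325, "y": 0.145, "z": 0.02, "spin": -0.335},
    {"fingers": 1, "x": -0.325, "y": 0.145, "z": 0.02, "spin": -0.335},
    {"fingers": 1, "x": -0.325, "y": 0.145, "z": 0.02, "spin": -0.335},
    {"fingers": 1, "x": -0.325, "y": 0.145, "z": 0.02, "spin": -0.335},
    {"fingers": 1, "x": -0.325, "y": 0.145, "z": 0.02, "spin": -0.335},
    {"fingers": 1, "x": -0.325, "y": 0.145, "z": 0.02, "spin": -0.335},
    {"fingers": 1, "x": -0.325, "y": 0.145, "z": 0.02, "spin": -0.335},
    {"fingers": 1, "x": -0.325, "y": 0.145, "z": 0.02, "spin": -0.335}
  ]
}}

```text
time_s: 27.8
tcp_pos: [0.4414, 0.0151, 0.1536]
eef_rot: [180.0, -0.0, -82.2]
contact_force: [0.0, -0.5, 0.1]
gripper_width: 0.0878
gripper_force: 0.0
```

```bash
python3 g.py 441.4 16.6 34 -82.1
python3 - <<'E'
from h import *
cap("wrist","w8.png")
E
```

```text
[-0.0015 -0.0002  0.1196 -0.0013]
[441.4  15.1 153.6 -82.2] [ 27.7   3.2 -35.    0.  -51.8 -19.9] 27.8
```

View pics/w8.png

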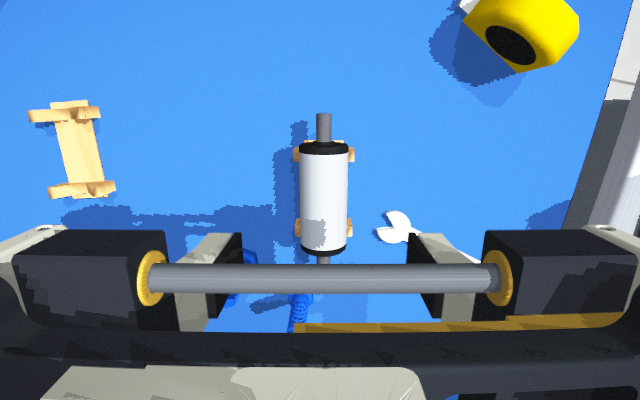

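The short roller sits centred at columns 300–348; the wrench jaw (395,225) is close on the right, so I descend with a narrower opening.

Emit:
{"op": "drive_tool", "data": {
  "newtons": 45,
  "rows": [
    {"fingers": 0.3, "x": -0.001, "y": 0, "z": 0.03, "spin": 0},
    {"fingers": 0.3, "x": -0.001, "y": 0, "z": 0.06, "spin": 0},
    {"fingers": 0.3, "x": -0.001, "y": 0, "z": 0.06, "spin": 0},
    {"fingers": 0.3, "x": -0.001, "y": 0, "z": 0.1, "spin": 0},
    {"fingers": 0.3, "x": -0.001, "y": 0, "z": 0.118, "spin": 0},
    {"fingers": 0.3, "x": -0.001, "y": 0, "z": 0.118, "spin": 0},
    {"fingers": -1, "x": -0.001, "y": 0, "z": 0.118, "spin": 0},
    {"fingers": -1, "x": -0.001, "y": 0, "z": 0.118, "spin": 0},
    {"fingers": -1, "x": -0.001, "y": 0, "z": 0.118, "spin": 0},
    {"fingers": -1, "x": -0.001, "y": 0, "z": 0.118, "spin": 0}
  ]
}}

```text
time_s: 29.1
tcp_pos: [0.4421, 0.0172, 0.037]
eef_rot: [-179.9, 0.0, -82.1]
contact_force: [0.1, -0.7, 8.2]
gripper_width: 0.0394
gripper_force: 45.0
```

```bash
python3 g.py 501.7 342.4 180 -76.3
```

```text
[-0.3138 -0.1039 -0.143  -0.1007]
[442.1  17.2  37.  -82.1] [ 27.9  13.7 -42.9   0.  -33.3 -20. ] 29.1
```

Emit:
{"op": "drive_tool", "data": {
  "rows": [
    {"fingers": -1, "x": 0, "y": 0, "z": -0.03, "spin": 0},
    {"fingers": -1, "x": 0, "y": 0, "z": -0.08, "spin": 0},
    {"fingers": -1, "x": 0, "y": 0, "z": -0.13, "spin": 0},
    {"fingers": -1, "x": -0.314, "y": -0.104, "z": -0.143, "spin": -0.1},
    {"fingers": -1, "x": -0.314, "y": -0.104, "z": -0.143, "spin": -0.1},
    {"fingers": -1, "x": -0.314, "y": -0.104, "z": -0.143, "spin": -0.1},
    {"fingers": -1, "x": -0.314, "y": -0.104, "z": -0.143, "spin": -0.1},
    {"fingers": -1, "x": -0.314, "y": -0.104, "z": -0.143, "spin": -0.1},
    {"fingers": -1, "x": -0.314, "y": -0.104, "z": -0.143, "spin": -0.1},
    {"fingers": -1, "x": -0.314, "y": -0.104, "z": -0.143, "spin": -0.1}
  ]
}}

```text
time_s: 30.35
tcp_pos: [0.5004, 0.3431, 0.1779]
eef_rot: [179.9, -0.1, -76.3]
contact_force: [-0.9, -0.8, -4.0]
gripper_width: 0.0393
gripper_force: 45.0
```

```bash
python3 g.py 501.7 342.4 70 -76.3
python3 - <<'E'
from h import *
cap("wrist","w9.png")
E
```

```text
[ 0.001  -0.0011  0.1079  0.0002]
[500.4 343.1 177.9 -76.3] [ 52.8  17.2 -13.5  -0.  -59.4 -39.1] 30.35
```

View pics/w9.png

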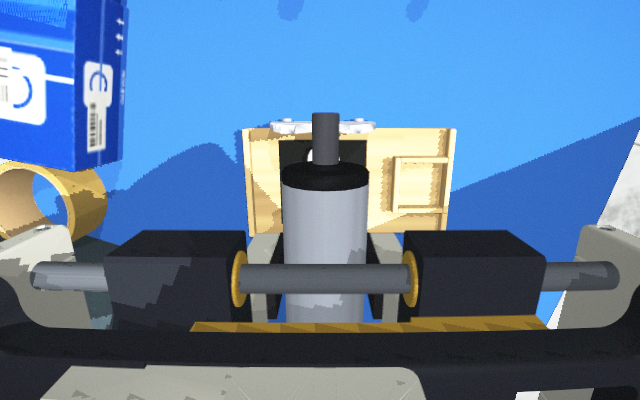

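The roller (axle at (325,135)) is aligned over the narrow tray's plate (273–376). Lower into the flare.

Emit:
{"op": "drive_tool", "data": {
  "rows": [
    {"fingers": -1, "x": 0.001, "y": -0.001, "z": 0.04, "spin": 0},
    {"fingers": -1, "x": 0.001, "y": -0.001, "z": 0.08, "spin": 0},
    {"fingers": -1, "x": 0.001, "y": -0.001, "z": 0.1, "spin": 0},
    {"fingers": -1, "x": 0.001, "y": -0.001, "z": 0.11, "spin": 0},
    {"fingers": -1, "x": 0.001, "y": -0.001, "z": 0.11, "spin": 0},
    {"fingers": -1, "x": 0.001, "y": -0.001, "z": 0.11, "spin": 0}
  ]
}}

```text
time_s: 31.15
tcp_pos: [0.5029, 0.3418, 0.0702]
eef_rot: [-179.9, 0.1, -76.4]
contact_force: [0.1, -0.4, -4.3]
gripper_width: 0.039
gripper_force: 45.0
```

```bash
python3 g.py 501.7 342.4 55 -76.3
```

```text
[-0.0009  0.001   0.0152 -0.0012]
[502.9 341.8  70.2 -76.4] [ 52.6  23.7 -20.1   0.  -46.1 -39. ] 31.15
```

Emit:
{"op": "drive_tool", "data": {
  "rows": [
    {"fingers": -1, "x": 0, "y": 0.001, "z": 0.006, "spin": 0},
    {"fingers": -1, "x": 0, "y": 0.001, "z": 0.01, "spin": 0},
    {"fingers": -1, "x": 0, "y": 0.001, "z": 0.012, "spin": 0},
    {"fingers": -1, "x": 0, "y": 0.001, "z": 0.014, "spin": 0},
    {"fingers": -1, "x": 0, "y": 0.001, "z": 0.014, "spin": 0},
    {"fingers": -1, "x": 0, "y": 0.001, "z": 0.014, "spin": 0}
  ]
}}

```text
time_s: 31.9
tcp_pos: [0.5014, 0.3413, 0.0551]
eef_rot: [-180.0, 0.0, -76.4]
contact_force: [-0.1, -0.4, -1.6]
gripper_width: 0.0387
gripper_force: 45.0
```

Emit:
{"op": "drive_tool", "data": {
  "rows": [
    {"fingers": 0.5, "x": 0, "y": 0, "z": 0, "spin": 0},
    {"fingers": 0.5, "x": 0, "y": 0, "z": 0, "spin": 0},
    {"fingers": 0.5, "x": 0, "y": 0, "z": 0, "spin": 0},
    {"fingers": 0.5, "x": 0, "y": 0, "z": -0.04, "spin": 0},
    {"fingers": 0.5, "x": 0, "y": 0, "z": -0.09, "spin": 0},
    {"fingers": 0.5, "x": 0, "y": 0, "z": -0.14, "spin": 0},
    {"fingers": 0.5, "x": -0.03, "y": 0, "z": -0.18, "spin": 0},
    {"fingers": 0.5, "x": -0.03, "y": 0, "z": -0.18, "spin": 0},
    {"fingers": 0.5, "x": -0.03, "y": 0, "z": -0.18, "spin": 0}
  ]
}}

```text
time_s: 33.02
tcp_pos: [0.4938, 0.3703, 0.2346]
eef_rot: [180.0, 0.0, -76.3]
contact_force: [-0.2, -1.2, -0.9]
gripper_width: 0.0656
gripper_force: 0.0
```

Run:
```python
from h import *
c,P,st=cap("wrist"); a=c["pixels"][40:280,200:480]
s,Ps,_=cap("side"); b=s["pixels"][130:370,260:420]
X=lambda o,yaw,p:np.array(o)+R.from_euler("z",yaw,degrees=True).apply(p)
W=[.5206,-.3294,0];N=[.5017,.3424,0]
for n,o,yaw,h in (("wide",W,-11.3,.094),("narrow",N,13.7,.069)):
    print(n,pix(X(o,yaw,[[0,-h,.05],[0,h,.05]]),s,Ps).round(1))
print("wrist narrow",pix(X(N,13.7,[[0,-.069,.05],[0,.069,.05]]),c,P).round(1))
f=lambda x:cv2.resize(x[:,:,::-1],None,fx=1.8,fy=1.8,interpolation=cv2.INTER_CUBIC)
cv2.imwrite("pics/fin.png",np.hstack([f(a),f(b)]))
```

```text
wide [[369.3 148.1]
 [350.6 169.7]]
narrow [[323.8 278.7]
 [327.1 331.3]]
wrist narrow [[322.3  78.7]
 [322.7 216.7]]
```

View pics/fin.png

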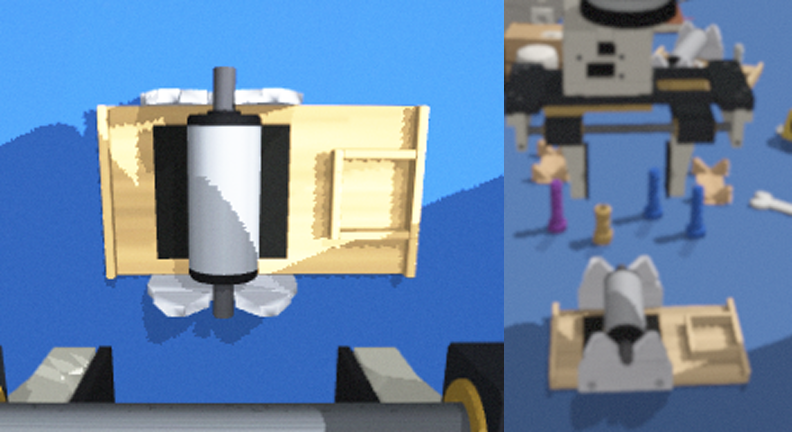

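The short roller's axle ends at wrist (324,77) and (324,216) match the seated prediction of (322,79) and (323,217); both rollers are in their slots, the coupling is upright and the gripper is clear.

```bash
python3 -c "
from plant import r
print(r.close_job())"
```

```text
the job is handed in; nothing more can be done
None
```

Both kits are made up as asked and the job was handed in at about 33 s. The last pictures looked right for everything in view, but the hand-in gave no verdict, and the padlock was not seen again once the short roller covered it.

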